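Clamp the throttle unit to the rig's T-slot rail

TASK

The black throttle unit on the aluminium rail is held at its far end only. Pick up the T-bolt with the red wing nut, lower its head lengthwise into the rail's slot in front of the unit's notched steel foot, slide it fully home into the notch, turn the bolt clockwise until its head stands square across the slot, and tighten the wing nut clockwise until the foot is firmly clamped. Then let go, and leave the levelling foot, the wrench and the angle bracket where they lie.

Things in the scene. Friction and masses are not known exactly. Their poses are not given: they have to be found in the camera images.
- rail: Fixed aluminium T-slot rail lying on the bench, 420 mm long, 90 mm wide, 25.5 mm high. Origin: centre of its underside; y runs along the slot, z up. The slot runs along the middle of the top (x = 0), open upward over the whole length: mouth 21 mm wide between two lips 8 mm thick (z 17.5 to 25.5 mm); below them a channel 31.5 mm wide, 12.5 mm high, its floor at z = 5 mm.
- throttle_unit: Fixed black throttle unit on the rail, axes parallel to the rail's. Origin: on the slot's middle line at the underside of its foot, 0 to 2 mm (varies) above the rail's top. Foot: steel plate 8 mm thick, 70 mm wide, from y = -21 to 80 mm, with a notch 16 mm wide on the middle line, open at the -y end, closed at y = 13 mm. Box 86 x 95 x 78 mm high from y = 80 to 175 mm; its levers reach z = 133 mm.
- notch (a point): Point on the foot's top face, on the notch's middle line, 7 mm before the notch's closed end and 27 mm inside its open end: the bolt's axis when it is fully home.
- tbolt: Loose T-bolt, 0.15 to 0.22 kg with nut and washer, standing on its head on a 3 mm mat at any yaw. Origin: centre of the head's underside, z up. Head 16 (x) x 30 (y) x 10 mm; corners +x+y and -x-y are cut, so in the channel it turns clockwise (from above) from lengthwise and is stopped a few degrees past square; the other way it jams at about 40 degrees. Shank 12 mm round up to z = 53 mm.
- square_end (a point): Centre of the T-bolt's brass square end, where it is held: 12 x 12 mm, sides parallel to the bolt's x and y, from 53 to 75 mm above the head's underside (this point: 64 mm). With the head on the channel floor the washer clears the foot by 2.5 to 4.5 mm, and the head has 2.5 mm left to rise under the lips.
- clamp_washer: Steel washer, 30 mm diameter, 3 mm thick, below the wing nut and moving along the bolt with it. Origin: centre of its underside, 33 mm above the head's underside at the start (nut fully up).
- wing_nut: Red wing nut on the T-bolt: bar 50 (x) x 18 (y) x 16 mm high. Origin: centre of its underside, on the bolt's axis. At the start the bar lies along the bolt's x. Clockwise from above it moves down the bolt 18 mm per turn (2.87 mm per rad) against 0.1 N m of thread friction, and stays where left. Fully up to firm: about 1.7 to 2.5 rad; firm needs some 0.15 to 0.3 N m.
- levelling_foot: Bystander beside the T-bolt on the mat: an upright 64 mm high steel stud with a round black base of 36 mm diameter. Origin: centre of its underside.
- wrench: Bystander: steel wrench, 170 mm long, lying on the bench. Origin: underside.
- bracket: Bystander: steel angle bracket, 40 x 100 x 50 mm high. Origin: underside.
There are look-alikes about, which are no part of the job. There is more than one size of the tbolt; the one meant has the size given above.

How it is judged:
On the way, in this order (a step that is already met when the one before it is completed fails the run):
1. the bolt stands upright with its head in the rail's channel, below the lips (x of tbolt in the frame of rail between -0.006 and 0.006 m and z of tbolt in the frame of rail between 0.002 and 0.0105 m and angle between tbolt's own z axis and vertical below 0.15 rad), for 0.1 s.
2. the bolt has been slid home into the notch of the foot, its head still in the channel (all of step 1 and horizontal distance between tbolt and notch below 0.007 m), for 0.1 s.
At the end, for the whole second after the job is handed in: The T-bolt is upright (0.15 rad) and at rest, its axis within 7 mm of the notch point and 6 mm of the slot's middle, its head below the lips and at least 70 degrees from lengthwise; the washer presses on the foot with over 10 N; levelling foot, wrench and bracket within 4 cm of their starts (all of step 2 and angle between the y axis of tbolt and the y axis of rail, either way round above 1.22 rad and contact force between clamp_washer and throttle_unit above 10 N and linear speed of tbolt below 0.02 m/s and distance of each of levelling_foot, wrench, bracket from where it was at the start of the episode below 0.04 m); the robot touches nothing.
It fails at once if the levelling foot is shifted by more than 4 cm (distance of levelling_foot from where it was at the start of the episode above 0.04 m).
It fails at once if the wrench is shifted by more than 4 cm (distance of wrench from where it was at the start of the episode above 0.04 m).
It fails at once if the angle bracket is shifted by more than 4 cm (distance of bracket from where it was at the start of the episode above 0.04 m).
It also fails if it takes over 72 s, if anything falls off the work surface, if the arm or the gripper's body presses on something with over 40 N, if the wrist force passes 120 N, or if a joint passes its speed limit or range.

ROBOT

A 7-joint arm with a two-finger parallel gripper is mounted at the origin on the work surface. World frame = base frame: x ahead of the robot, y to its left, z up, the work surface at z = 0. Lengths are in m, angles in rad, forces in N, time in s.
With the tool pointing down it reaches from about 0.4 to 0.75 m from the base axis. Payload 19.5 kg.
Tool frame: the origin (TCP) lies at the very end of the fingers, on their centre line; the grasp point (between the pads) lies 19 mm behind it; x points along the fingers, y is the direction in which the jaws open and shut, and the axes are right-handed (so a half turn about x gives the same grasp; the last joint's range is limited). The gripper opens to 85 mm and grips with 20 to 120 N. Pads are 22 mm wide; open, the fingers measure 114 mm over their backs; the gripper's body (76 mm by 85 mm) begins 54 mm behind the grasp point. The pads swing forward as they close: fully open they stand 13 mm farther back than shut.
Start: joints at [1.088, 0.707, -0.028, 1.485, 0.022, 0.951, -0.075], TCP at [0.245, -0.52, 0.191] pointing down, gripper open.
Joint ranges: [-2.71, 2.71], [-0.32, 2.16], [-1.57, 1.52], [0, 2.45], [-1.46, 4.6], [0, 2.02], [-2.83, 2.83]. Speed limits (rad/s): [1.89, 1.89, 2.57, 2.57, 3.01, 3.01, 3.01].

INTERFACE

Orientations are given as a rotation vector (axis times angle).
In Python, from rig import r gives the robot as it stands.
- The arm moves only by the tool move_arm, never from a script. Its argument "targets" is one flat list of numbers, 7 for each row, row after row: the turn, a rotation vector about the tool's x, y, z in units of 8 degrees (1.0 is 8 degrees), then the shift along the tool's x, y, z in mm, then the finger opening in mm, from 0 to 85.4. In form: [ax, ay, az, tx, ty, tz, jaw, ax, ay, az, tx, ty, tz, jaw, ...]. A call has 1 to 20 rows; each row is the pose to reach, as a shift and turn from the pose measured when the call began, along the tool's axes at that moment; what a row does not reach only later rows make up. A row lasts 1/8 s, in which the tool goes at most 62.5 mm and 10.7 degrees, less where a joint would pass 70% of its speed; a pose out of reach is approached as far as the arm can. A call with a gripper value outside its range is refused whole. The fingers move at their own pace and stop on an object; "grip_force" is the grip in N (left out, the last holds). Time passes only in rows, so rows that repeat a pose let the fingers close. It gives the time, the measured TCP pose, the force and the opening at its end, in the units of the state.
- r.state(): the state, without advancing time (a new reading comes with each control period).
- r.capture(name): name is "scene" or "top" or "wrist"; returns a dict with "image" (384x512x3 uint8, blue, green, red), "fx", "fy", "cx", "cy" (pixels), "D" ([k1, k2, p1, p2, k3] as OpenCV has them; the pictures are not rectified), "origin" and "orientation" of the camera in the world; the wrist camera has in their place "T_tool_cam" (4x4, takes a point from camera to tool coordinates, whose origin is the TCP and whose axes are the tool frame's). Camera axes: x right, y down, z forward; pixel columns grow to the right and rows downward; lengths in m; the calibration is good to about 2 mm. A picture is of the moment at which its call begins: read the wrist's pose just before it. There is no depth.
- r.sign_off(): hands the job in, once; it reports no verdict.
The state is a dict: "time": time; "joints": joint angles; "joint_velocities": joint speeds; "effort": joint torques, N m; "ee_pos": TCP position; "eef_rot": TCP orientation; "ft_force": force on the tool from outside, world axes, zero at the start; "ft_torque": the same for the moment, N m; "width": finger opening in m.
Only numpy, scipy, OpenCV 4.12 (cv2) and the standard library are available. Lean on these libraries where they do the work, as an engineer would, in place of code of your own. Each camera call takes 0.05 s, during which the arm holds its last target. There are 200 camera calls.

## Working session

There is one attempt and no reset: what is moved stays moved. The work goes in short steps, Python scripts to look and compute and a tool call to move; the robot and the scene stay as the last step left them, time stands still between calls to the robot, and variables do not carry over. Pictures are saved under pics/ and viewed, about 8 in all and at most 12, crops included, and the job is handed in when it is done.

Besides the shell and the picture viewer there is one more tool, called after "Call:" as name(argument=value, ...), one argument or row to a line, values as JSON. move_arm: Moves the arm, as the interface text tells. Its arguments: {"type":"object","properties":{"targets":{"type":"array"},"grip_force":{"type":"number"}},"required":["targets"]}

```bash
ls; mkdir -p pics; cat > h.py <<'E'
import numpy as np, cv2
from scipy.spatial.transform import Rotation as R
from rig import r
def shot(name):
    s=r.state(); c=r.capture(name)
    K=np.array([[c['fx'],0,c['cx']],[0,c['fy'],c['cy']],[0,0,1]]); D=np.array(c['D'],float)
    if name=='wrist':
        T=np.eye(4); T[:3,:3]=R.from_rotvec(s['eef_rot']).as_matrix(); T[:3,3]=s['ee_pos']
        T=T@np.array(c['T_tool_cam'])
    else:
        T=np.eye(4); o=np.array(c['orientation'],float)
        T[:3,:3]=o if o.shape==(3,3) else R.from_rotvec(o).as_matrix() if o.size==3 else R.from_quat(o).as_matrix()
        T[:3,3]=c['origin']
    return c['image'],K,D,T
def plane(px,z,K,D,T):
    u=cv2.undistortPoints(np.array(px,float).reshape(-1,1,2),K,D).reshape(-1,2)
    d=np.c_[u,np.ones(len(u))]@T[:3,:3].T
    return T[:3,3]+d*((z-T[2,3])/d[:,2])[:,None]
def proj(P,K,D,T):
    Ti=np.linalg.inv(T)
    return cv2.projectPoints(np.array(P,float).reshape(-1,1,3),cv2.Rodrigues(Ti[:3,:3])[0],Ti[:3,3],K,D)[0].reshape(-1,2)
E
python3 - <<'E'
from h import *
s=r.state(); print({k:np.round(v,3) for k,v in s.items()})
c=r.capture('scene');print(c['orientation'],c['origin'])
a=c['image'];d=r.capture('top');b=d['image'];print(d['orientation'],d['origin'],d['fx'])
w=r.capture('wrist');print(w['T_tool_cam'])
cv2.imwrite('pics/s.png',a);cv2.imwrite('pics/t.png',b);cv2.imwrite('pics/w.png',w['image'])
cv2.imwrite('pics/1.png',cv2.resize(np.vstack([a,b]),(800,1200))[:, :])
cv2.imwrite('pics/1.png',cv2.resize(b,(800,600)));cv2.imwrite('pics/2.png',cv2.resize(a,(800,600)))
E
```

```text
pics
{'time': np.float64(0.0), 'joints': array([ 1.088,  0.707, -0.028,  1.485,  0.022,  0.951, -0.076]), 'joint_velocities': array([ 0.001, -0.001,  0.001, -0.002, -0.002, -0.001,  0.001]), 'effort': array([-0.0000e+00, -8.8322e+01,  1.2350e+00, -2.3617e+01,  1.7000e-02,
        6.0000e-03, -0.0000e+00]), 'ee_pos': array([ 0.245, -0.52 ,  0.191]), 'eef_rot': array([ 1.977,  0.444, -1.978]), 'ft_force': array([-0.133,  0.131,  0.11 ]), 'ft_torque': array([-0.   , -0.003,  0.   ]), 'width': np.float64(0.085)}
[-2.31985986 -0.75917583  0.27341213] [ 0.8293739  -0.61630367  0.88668397]
[-2.10982958  2.14647562 -0.19669711] [ 0.18213367 -0.02172414  1.55626102] 470.4361124584251
[[ 5.06695655e-04 -3.25225455e-01  9.45636371e-01 -1.83666781e-01]
 [ 9.99999282e-01 -8.62077500e-04 -8.32312358e-04 -2.88897147e-04]
 [ 1.08590100e-03  9.45636114e-01  3.25224785e-01 -8.23760951e-02]
 [ 0.00000000e+00  0.00000000e+00  0.00000000e+00  1.00000000e+00]]
```

View pics/1.png

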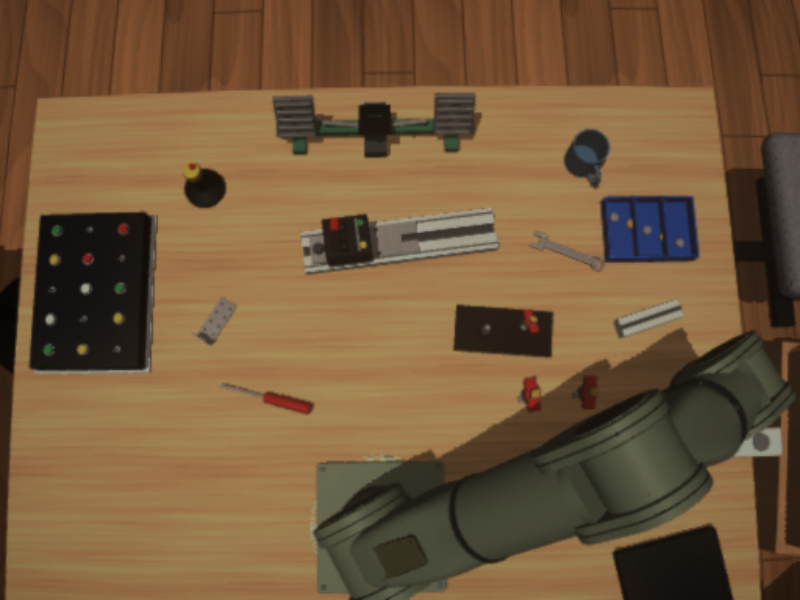

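View pics/2.png

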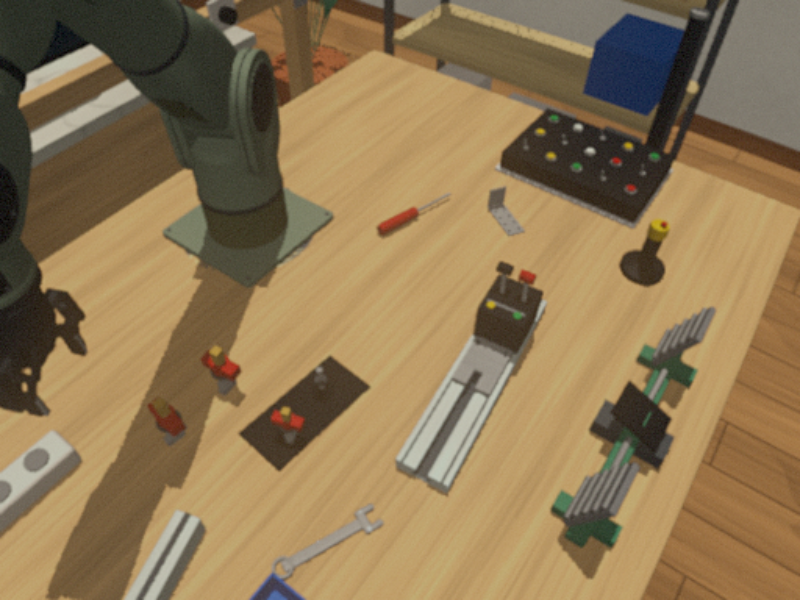

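Candidates for the T-bolt in the 800x600 top view: (530,322) on the mat beside the levelling foot stud (487,328), and (531,393) and (589,392) standing off the mat. The one meant stands on the mat. I'll measure it, go above and check close up.

```bash
python3 - <<'E'
from h import *
g,K,D,T=shot('top')
hsv=cv2.cvtColor(g,cv2.COLOR_BGR2HSV)
m=(((hsv[...,0]<8)|(hsv[...,0]>172))&(hsv[...,1]>150)&(hsv[...,2]>90)).astype(np.uint8)
for c in cv2.findContours(m,0,1)[0]:
    if cv2.contourArea(c)>25:
        q=cv2.minAreaRect(c); print(np.round(q[0]),np.round(q[1]),plane([q[0]],.05,K,D,T).round(3))
# rail corners by hand from the 800 view (x0.64)
p=np.array([[494,210],[498,248],[301,233],[305,272]])*.64
print(plane(p,.0255,K,D,T).round(3))
print('foot',plane(np.array([[416,236],[404,237]])*.64,.033,K,D,T).round(3),'mat',plane(np.array([[457,306],[553,315],[550,356],[455,349]])*.64,.003,K,D,T).round(3))
s=r.state();print(R.from_rotvec(s['eef_rot']).as_matrix().round(3))
E
```

```text
[183. 257.] [30.  6.] [[0.257 0.186 0.05 ]]
[340. 251.] [18.  8.] [[ 0.268 -0.315  0.05 ]]
[339. 205.] [15.  6.] [[ 0.417 -0.321  0.05 ]]
[213. 142.] [7. 4.] [[0.635 0.089 0.05 ]]
[[ 0.665 -0.26   0.026]
 [ 0.58  -0.265  0.026]
 [ 0.62   0.16   0.026]
 [ 0.534  0.151  0.026]]
foot [[ 0.607 -0.088  0.033]
 [ 0.605 -0.062  0.033]] mat [[ 0.458 -0.174  0.003]
 [ 0.435 -0.381  0.003]
 [ 0.346 -0.369  0.003]
 [ 0.365 -0.167  0.003]]
[[-0.     0.427 -0.904]
 [ 0.001 -0.904 -0.427]
 [-1.    -0.001  0.   ]]
```

Call:
move_arm(
  targets=[0,0,0,-20,-50,-110,85,0,0,0,-20,-107,-240,85,0,0,0,-20,-107,-240,85,0,0,0,-20,-107,-240,85,0,0,0,-20,-107,-240,85,0,0,0,-20,-107,-240,85],
)

```text
time: 0.95
ee_pos: [0.4168, -0.3206, 0.2112]
eef_rot: [1.976, 0.445, -1.977]
ft_force: [0.5, -0.5, 0.4]
width: 0.085
```

```bash
python3 - <<'E'
from h import *
g,K,D,T=shot('wrist')
s=r.state();print(s['ee_pos'].round(4),s['joints'].round(3))
cv2.imwrite('pics/w2.png',g);np.savez('w2.npz',g=g,K=K,D=D,T=T)
cv2.imwrite('pics/3.png',cv2.resize(g,(800,600)))
E
```

```text
[ 0.416  -0.3216  0.2112] [ 0.592  0.609  0.01   1.633 -0.007  0.901 -0.527]
```

View pics/3.png

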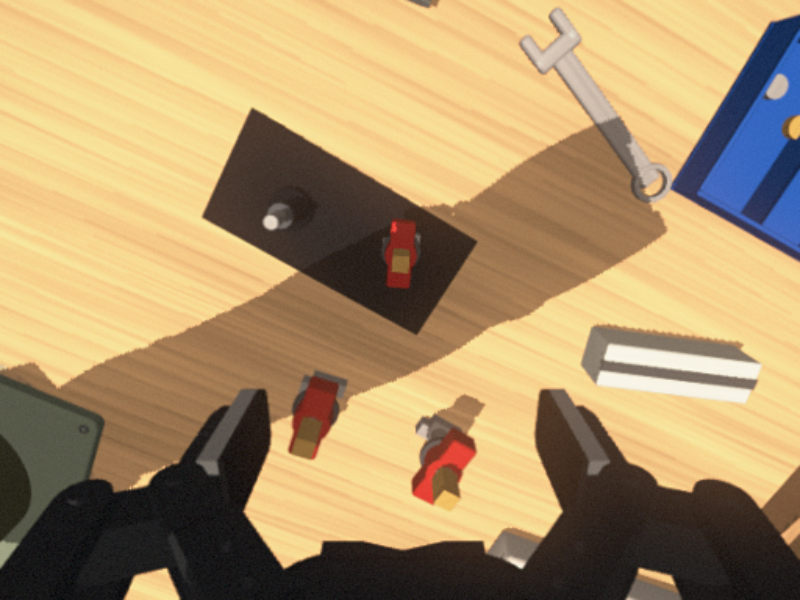

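```bash
python3 - <<'E'
from h import *
f=np.load('w2.npz');g,K,D,T=[f[k] for k in ('g','K','D','T')]
a=cv2.resize(g[120:320,180:310],None,fx=3,fy=3,interpolation=cv2.INTER_CUBIC)
b=cv2.resize(g[130:195,235:275],None,fx=9,fy=9,interpolation=cv2.INTER_CUBIC)
o=np.zeros((600,760,3),np.uint8);o[:a.shape[0],:a.shape[1]]=a;o[:b.shape[0],400:760]=b
cv2.imwrite('pics/4.png',o)
hsv=cv2.cvtColor(g,cv2.COLOR_BGR2HSV)
m=(((hsv[...,0]<8)|(hsv[...,0]>172))&(hsv[...,1]>150)&(hsv[...,2]>60)).astype(np.uint8)
for c in cv2.findContours(m,0,1)[0]:
    if cv2.contourArea(c)>100:
        q=cv2.minAreaRect(c);bx=cv2.boxPoints(q)
        P=plane(bx,.055,K,D,T);print(np.round(q[0]),np.round(q[1]),P[:,:2].round(4).tolist(),np.linalg.norm(P[1]-P[0]).round(4),np.linalg.norm(P[2]-P[1]).round(4))
print(proj([[.417,-.321,.078]],K,D,T))
E
```

```text
[283. 299.] [26. 50.] [[0.2221, -0.4137], [0.2989, -0.4155], [0.2922, -0.452], [0.2134, -0.4525]] 0.0768 0.0371
[200. 266.] [24. 50.] [[0.2164, -0.3], [0.2929, -0.2932], [0.2953, -0.3234], [0.2182, -0.3323]] 0.0769 0.0303
[256. 162.] [44. 20.] [[0.4329, -0.298], [0.4425, -0.3183], [0.3957, -0.3409], [0.3856, -0.3196]] 0.0225 0.052
[[258.49533873 166.05922123]]
```

View pics/4.png

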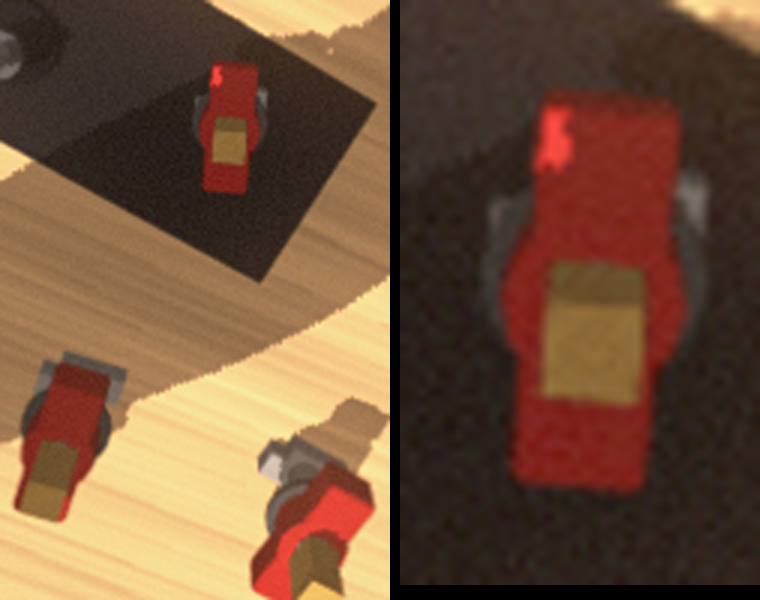

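```bash
python3 - <<'E'
from h import *
f=np.load('w2.npz');g,K,D,T=[f[k] for k in ('g','K','D','T')]
c=lambda x,y:[235+(x-400)/9-.5*0,130+y/9]
P=plane([c(591,352)],.078,K,D,T)[0]
B=plane([c(512,485),c(545,95),c(645,490),c(680,105)],.055,K,D,T)
a=[np.degrees(np.arctan2(*(B[j]-B[i])[[1,0]])) for i,j in((0,1),(2,3))]
s=r.state();M=R.from_rotvec(s['eef_rot']).as_matrix()
print('sq',P.round(4),'nut ctr',B.mean(0).round(4),'bar ang',a,'toolz ang',np.degrees(np.arctan2(M[1,2],M[0,2])),np.degrees(np.arctan2(M[1,1],M[0,1])))
d=M.T@(P-s['ee_pos']);print('tool delta mm',d*1e3,s['ee_pos'])
E
```

```text
sq [ 0.4129 -0.3202  0.078 ] nut ctr [ 0.4139 -0.3202  0.055 ] bar ang [np.float64(20.058273410958396), np.float64(20.6026571139181)] toolz ang -154.78275540989415 -64.78277853067938
tool delta mm [133.17717596  -2.43549022   2.11497866] [ 0.41595084 -0.32155818  0.21117422]
```

Call:
move_arm(
  grip_force=70,
  targets=[-1.25,0,0,10,-2,2,70,-2.5,0,0,20,-2,2,70,-3.75,0,0,30,-2,2,70,-5,0,0,40,-2,2,70,-6.2,0,0,50,-2,2,70,-7.4,0,0,60,-2,2,70,-8.6,0,0,70,-2,2,70,-9.8,0,0,80,-2,2,70,-10.6,0,0,90,-2,2,70,-10.6,0,0,100,-2,2,70,-10.6,0,0,120,-2,2,70,-10.6,0,0,140,-2,2,70,-10.6,0,0,152,-2,2,70,-10.6,0,0,152,-2,2,70,-10.6,0,0,152,-2,2,5,-10.6,0,0,152,-2,2,5,-10.6,0,0,152,-2,2,5,-10.6,0,0,152,-2,2,5,-10.6,0,0,152,-2,2,5,-10.6,0,0,152,-2,2,5],
)

```text
time: 3.5
ee_pos: [0.4131, -0.3206, 0.0592]
eef_rot: [0.948, 1.355, -0.949]
ft_force: [0.0, -0.1, -0.6]
width: 0.005
```

```bash
python3 - <<'E'
from h import *
s=r.state();M=R.from_rotvec(s['eef_rot']).as_matrix();print({k:np.round(v,4) for k,v in s.items()},np.degrees(np.arctan2(M[1,1],M[0,1])))
g,K,D,T=shot('wrist');s1,*_=shot('scene')
cv2.imwrite('pics/5.png',np.hstack([cv2.resize(g,(400,300)),cv2.resize(s1[150:330,80:320],(400,300))]))
E
```

```text
{'time': np.float64(3.5), 'joints': array([ 0.779 ,  0.8462, -0.3364,  1.8112,  0.4794,  0.5664,  0.4869]), 'joint_velocities': array([-0.0012, -0.0001, -0.0008, -0.0006,  0.0007, -0.0008, -0.0006]), 'effort': array([ 7.90000e-03, -8.76344e+01, -5.06870e+00, -1.38169e+01,
        1.03000e-02,  6.70000e-03,  1.00000e-04]), 'ee_pos': array([ 0.4131, -0.3206,  0.0592]), 'eef_rot': array([ 0.9479,  1.3553, -0.9486]), 'ft_force': array([ 0.0054, -0.101 , -0.629 ]), 'ft_torque': array([ 0.0042, -0.0063,  0.0232]), 'width': np.float64(0.005)} 20.01328687831698
```

View pics/5.png

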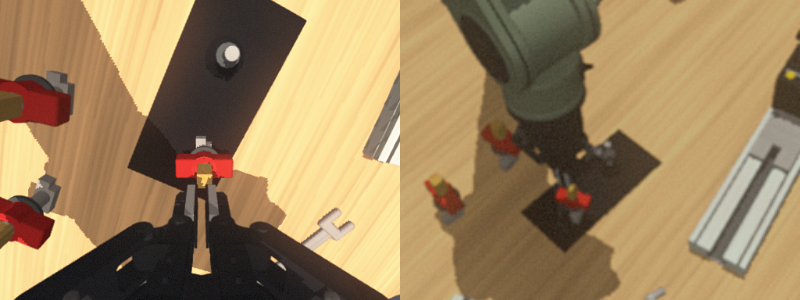

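```bash
python3 - <<'E'
from h import *
g,K,D,T=shot('wrist')
s=r.state();M=R.from_rotvec(s['eef_rot']).as_matrix()
for tx in (0,-19): print('tcp px',tx,proj([s['ee_pos']+M@[tx/1e3,0,0]],K,D,T))
cv2.imwrite('pics/6.png',cv2.resize(g[160:320,200:330],None,fx=4.6,fy=3.7*1.0,interpolation=cv2.INTER_CUBIC) if 0 else cv2.resize(g[165:305,190:350],(685,600),interpolation=cv2.INTER_CUBIC))
t,K2,D2,T2=shot('top')
hsv=cv2.cvtColor(t,cv2.COLOR_BGR2HSV)
m=(((hsv[...,0]<8)|(hsv[...,0]>172))&(hsv[...,1]>130)&(hsv[...,2]>60)).astype(np.uint8)
for c in cv2.findContours(m,0,1)[0]:
    if cv2.contourArea(c)>15:
        q=cv2.minAreaRect(c); print(np.round(q[0]),np.round(q[1]),plane([q[0]],.05,K2,D2,T2).round(3))
E
```

```text
tcp px 0 [[259.87570583 219.32852525]]
tcp px -19 [[260.0991815  232.45227442]]
[183. 257.] [30.  7.] [[0.257 0.185 0.05 ]]
[339. 206.] [15.  7.] [[ 0.415 -0.32   0.05 ]]
[ 55. 165.] [5. 5.] [[0.569 0.622 0.05 ]]
[ 78. 146.] [5. 5.] [[0.635 0.545 0.05 ]]
[214. 143.] [8. 5.] [[0.633 0.087 0.05 ]]
```

View pics/6.png

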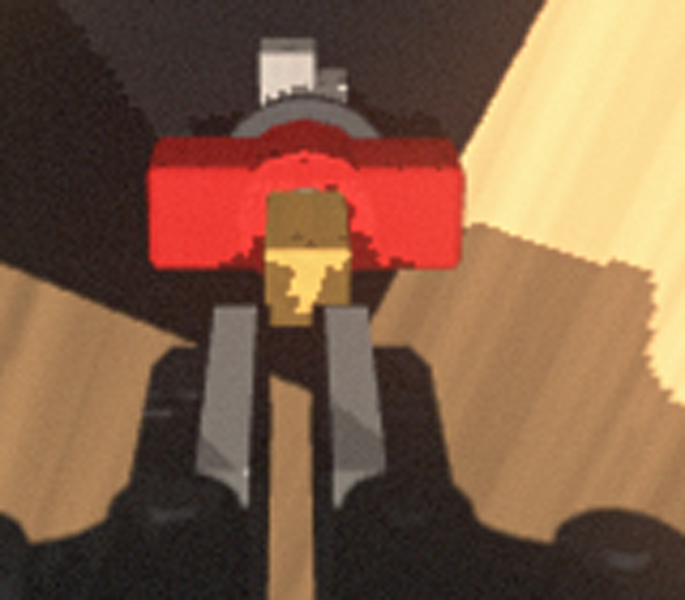

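```bash
python3 - <<'E'
from h import *
g,K,D,T=shot('wrist');c=r.capture('wrist');Tc=np.array(c['T_tool_cam'])
px=lambda x,y:[190+x/4.28,165+y/4.28]
pts=[px(258,307),px(327,307),px(245,470),px(335,470)]
# in tool coordinates: intersect with plane tool z=-11 mm
u=cv2.undistortPoints(np.array(pts).reshape(-1,1,2),K,D).reshape(-1,2)
d=np.c_[u,np.ones(4)]@Tc[:3,:3].T;o=Tc[:3,3]
for z in(-.011,0,.011): print(z,((o+d*((z-o[2])/d[:,2])[:,None])*1e3).round(1).tolist())
print('bolt top in tool, mm',[(o+d_*((-.019-o[0])/d_[0]))*1e3 for d_ in [np.r_[cv2.undistortPoints(np.array(px(308,287)).reshape(1,1,2),K,D).ravel(),1]@Tc[:3,:3].T]])
E
```

```text
-0.011 [[-45.3, -5.2, -11.0], [-45.3, 3.0, -11.0], [-78.3, -5.7, -11.0], [-78.3, 2.9, -11.0]]
0 [[-24.4, -5.8, 0.0], [-24.4, 3.7, 0.0], [-62.4, -6.4, 0.0], [-62.5, 3.5, 0.0]]
0.011 [[-3.6, -6.4, 11.0], [-3.6, 4.3, 11.0], [-46.6, -7.0, 11.0], [-46.6, 4.1, 11.0]]
bolt top in tool, mm [array([-19.        ,   1.12497262,  -0.28768164])]
```

```bash
python3 - <<'E'
from h import *
c=r.capture('wrist');Tc=np.array(c['T_tool_cam']);f=np.load('w2.npz');K,D=f['K'],f['D']
pts=np.array([[268,392],[538,392]])*.64
u=cv2.undistortPoints(pts.reshape(-1,1,2),K,D).reshape(-1,2)
d=np.c_[u,np.ones(2)]@Tc[:3,:3].T;o=Tc[:3,3]
print([((o+d[i]*((y-o[1])/d[i,1]))*1e3).round(1) for i,y in((0,-.0427),(1,.0427))],K[0,0])
g,K,D,T=shot('wrist');cv2.imwrite('pics/7.png',g)
s=r.state();print(s['width'])
g,K,D,T=shot('scene');M=R.from_rotvec(s['eef_rot']).as_matrix()
p=proj([s['ee_pos'],s['ee_pos']+M@[-.019,0,0],s['ee_pos']+M@[-.04,0,0]],K,D,T);print(p)
x,y=p[0].astype(int);b=cv2.resize(g[y-45:y+30,x-50:x+50],(800,600),interpolation=cv2.INTER_CUBIC)
for q in p: cv2.circle(b,tuple(int(v) for v in (q-[x-50,y-45])*8),4,(0,255,0),-1)
cv2.imwrite('pics/8.png',b)
E
```

```text
[array([-56.7, -42.7,  -9.4]), array([-48.4,  42.7,  -4.4])] 303.2421883672109
0.004920864163236807
[[183.27069883 266.21774199]
 [182.24481354 262.11630005]
 [181.0743625  257.42984129]]
```

View pics/8.png

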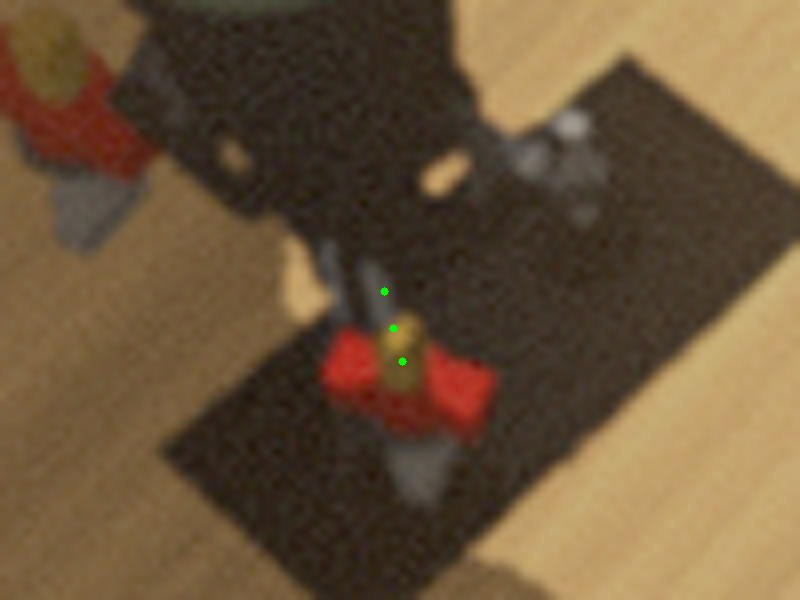

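```bash
python3 - <<'E'
from h import *
s=r.state();M=R.from_rotvec(s['eef_rot']).as_matrix()
g,K,D,T=shot('scene');x,y=183,266
for z in (-11,0,11,22):
  for xx in (-45,-24,-4,0):
    print(z,xx,((proj([s['ee_pos']+M@(np.array([xx,0,z])/1e3)],K,D,T)[0]-[x-50,y-45])*8).round(0),end=' ')
  print()
E
```

```text
-11 -45 [397. 251.] -11 -24 [406. 289.] -11 -4 [415. 325.] -11 0 [416. 331.] 
0 -45 [382. 282.] 0 -24 [392. 320.] 0 -4 [401. 355.] 0 0 [402. 362.] 
11 -45 [367. 314.] 11 -24 [377. 351.] 11 -4 [386. 386.] 11 0 [388. 393.] 
22 -45 [352. 346.] 22 -24 [363. 383.] 22 -4 [372. 417.] 22 0 [374. 424.]
```

The fingertips stand about 45 mm short of the stated TCP (two views agree), so the jaws shut above the bolt without touching it. I'll open, go lower and grip again.

Call:
move_arm(
  targets=[0,0,0,0,0,0,60,0,0,0,0,0,0,60,0,0,0,0,0,0,60,0,0,0,0,0,0,60,0,0,0,10,1,0,60,0,0,0,20,1,0,60,0,0,0,30,1,0,60,0,0,0,40,1,0,60,0,0,0,40,1,0,60,0,0,0,40,1,0,5,0,0,0,40,1,0,5,0,0,0,40,1,0,5,0,0,0,40,1,0,5,0,0,0,40,1,0,5],
)

```text
time: 5.75
ee_pos: [0.4146, -0.3203, 0.0196]
eef_rot: [0.948, 1.354, -0.948]
ft_force: [0.5, 0.9, 6.5]
width: 0.0102
```

```bash
python3 - <<'E'
from h import *
s=r.state();print(s['ft_force'],s['joints'])
g,K,D,T=shot('wrist')
cv2.imwrite('pics/9.png',cv2.resize(g[120:320,160:360],(600,600),interpolation=cv2.INTER_CUBIC))
E
```

```text
[0.52441011 0.92350477 6.46944331] [ 0.75092107  0.91296593 -0.28834087  1.83056631  0.51721912  0.47267276
  0.45222281]
```

View pics/9.png

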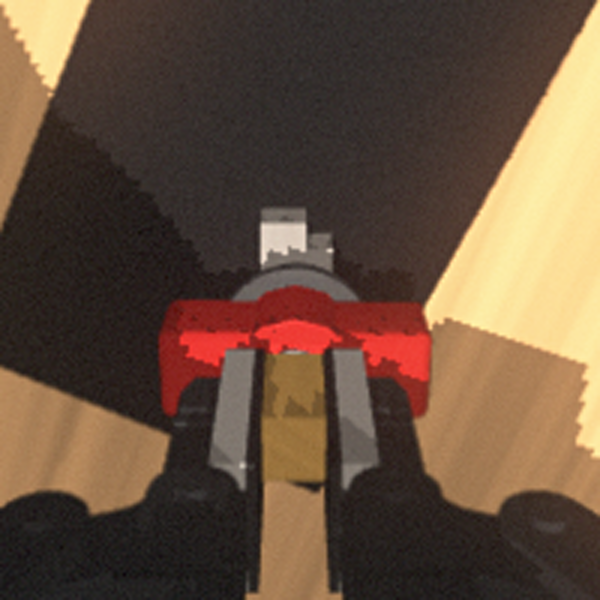

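Call:
move_arm(
  targets=[0,0,0,-30,0,0,5,0,0,0,-65,0,0,5,0,0,0,-100,0,0,5,0.2,0,0,-100,25,-10,5,0.5,0,0,-100,65,-27,5,0.8,0,0,-100,105,-44,5,1.1,0,0,-100,145,-61,5,1.4,0,0,-100,185,-77,5,1.7,0,0,-100,220,-92,5,1.7,0,0,-100,245,-102,5,1.7,0,0,-100,245,-102,5,1.7,0,0,-100,245,-102,5],
)

```text
time: 7.3
ee_pos: [0.6092, -0.1413, 0.1194]
eef_rot: [1.126, 1.26, -1.127]
ft_force: [0.1, 0.5, -1.8]
width: 0.0102
```

```bash
python3 - <<'E'
from h import *
s=r.state();M=R.from_rotvec(s['eef_rot']).as_matrix();print(s['ee_pos'],s['joints'].round(2),s['ft_force'].round(1),np.degrees(np.arctan2(M[1,1],M[0,1])))
g,K,D,T=shot('wrist');np.savez('w3.npz',g=g,K=K,D=D,T=T)
cv2.imwrite('pics/10.png',cv2.resize(g,(800,600),interpolation=cv2.INTER_CUBIC))
E
```

```text
[ 0.60918307 -0.14125349  0.11939051] [ 0.31  0.88 -0.29  1.37  0.28  0.94  0.06] [ 0.1  0.5 -1.8] 6.394573618130599
```

View pics/10.png

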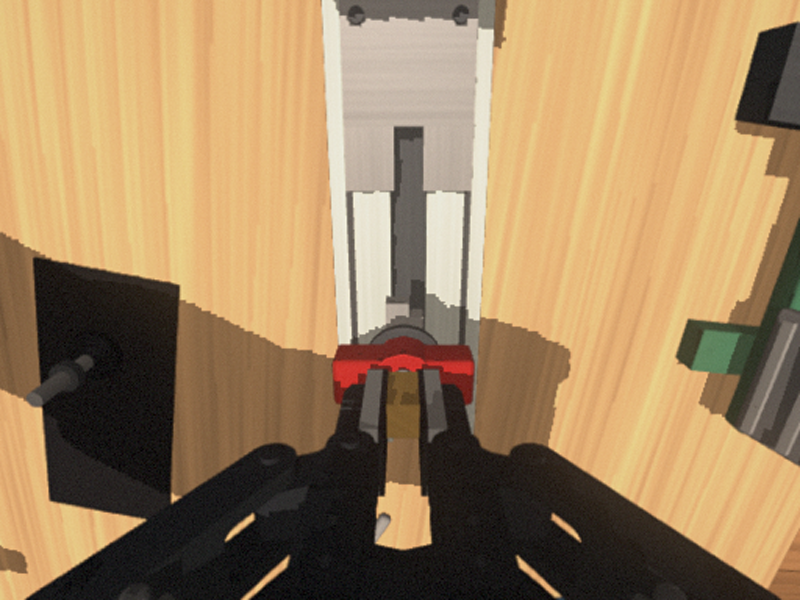

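```bash
python3 - <<'E'
from h import *
f=np.load('w3.npz');g,K,D,T=[f[k] for k in ('g','K','D','T')]
s=r.state();M=R.from_rotvec(s['eef_rot']).as_matrix()
def tool(P): return ((P-s['ee_pos'])@M*1e3).round(1)
P=plane(np.array([[395,127],[424,127],[395,191],[425,191]])*.64,.0345,K,D,T);print('notch',P.round(4).tolist(),tool(P).tolist())
P=plane(np.array([[391,200],[426,200],[391,260],[426,260]])*.64,.0255,K,D,T);print('slot',P.round(4).tolist(),tool(P).tolist())
P=plane(np.array([[321,0],[336,300],[495,0],[482,300]])*.64,.0255,K,D,T);print('rail edges',tool(P).tolist())
# bolt head estimate: top corners of head end nearest cam
print(tool(plane(np.array([[386,316],[410,316]])*.64,.1128,K,D,T)), 'expected bolt axis below ee')
print(tool(plane(np.array([[404,437]])*.64,.1194+.0584,K,D,T)))
E
```

```text
notch [[0.594, -0.0551, 0.0345], [0.6094, -0.0534, 0.0345], [0.5975, -0.0888, 0.0345], [0.6142, -0.087, 0.0345]] [[85.0, -5.5, -87.6], [85.0, 10.1, -87.6], [85.0, -5.7, -53.7], [85.0, 11.1, -53.7]]
slot [[0.5958, -0.0952, 0.0255], [0.6159, -0.093, 0.0255], [0.5994, -0.1309, 0.0255], [0.6204, -0.1286, 0.0255]] [[94.0, -8.2, -47.5], [94.0, 12.1, -47.5], [94.0, -8.4, -11.6], [94.0, 12.7, -11.6]]
rail edges [[93.9, -43.7, -150.8], [94.0, -42.9, 14.0], [93.9, 46.5, -150.8], [94.0, 47.9, 14.0]]
[[ 6.7 -8.6 -9.5]
 [ 6.7  1.8 -9.5]] expected bolt axis below ee
[[-58.3  -1.    5.7]]
```

Call:
move_arm(
  targets=[0,0,0,10,2.7,-5,5,0,0,0,40,2.7,-5,5,0,0,0,60,2.7,-5,5,0,0,0,70,2.7,-5,5,0,0,0,70,2.7,-5,5,0,0,0,76,2.7,-5,5,0,0,0,82,2.7,-5,5,0,0,0,86,2.7,-5,5,0,0,0,86,2.7,-5,5],
)

```text
time: 8.48
ee_pos: [0.6112, -0.1363, 0.0333]
eef_rot: [1.126, 1.26, -1.128]
ft_force: [-0.3, 0.0, -1.6]
width: 0.0097
```

```bash
python3 - <<'E'
from h import *
s=r.state();print(s['ee_pos'],s['ft_force'].round(2),s['ft_torque'].round(3))
E
```

```text
[ 0.61115294 -0.13625763  0.03329204] [-0.32  0.04 -1.65] [ 0.003  0.003 -0.008]
```

Call:
move_arm(
  targets=[0,0,0,4,0,0,5,0,0,0,8,0,0,5,0,0,0,9.5,0,0,5,0,0,0,9.5,0,0,5],
)

```text
time: 8.98
ee_pos: [0.6111, -0.1362, 0.0237]
eef_rot: [1.126, 1.26, -1.128]
ft_force: [0.6, -0.8, -3.3]
width: 0.0101
```

Call:
move_arm(
  targets=[0,0,0,1,0,0,5,0,0,0,2,0,0,5,0,0,0,2,0,0,5],
)

```text
time: 9.35
ee_pos: [0.6111, -0.1363, 0.0217]
eef_rot: [1.126, 1.26, -1.128]
ft_force: [-0.5, 0.8, -2.6]
width: 0.0103
```

Call:
move_arm(
  targets=[0,0,0,0,0,-6,5,0,0,0,0,0,-14,5,0,0,0,0,0,-22,5,0,0,0,0,0,-30,5,0,0,0,0,0,-36,5,0,0,0,0,0,-36,5],
)

```text
time: 10.1
ee_pos: [0.6071, -0.1, 0.0217]
eef_rot: [1.126, 1.26, -1.127]
ft_force: [0.6, 0.3, -1.3]
width: 0.01
```

```bash
python3 - <<'E'
from h import *
s=r.state();print(s['ee_pos'],s['ft_force'].round(2),s['ft_torque'].round(3))
g,K,D,T=shot('wrist');np.savez('w4.npz',g=g,K=K,D=D,T=T)
cv2.imwrite('pics/11.png',cv2.resize(g[60:320,140:380],(640,693),interpolation=cv2.INTER_CUBIC)[:600])
E
```

```text
[ 0.60713272 -0.09996987  0.02168608] [ 0.56  0.25 -1.28] [-0.028 -0.032  0.002]
```

View pics/11.png

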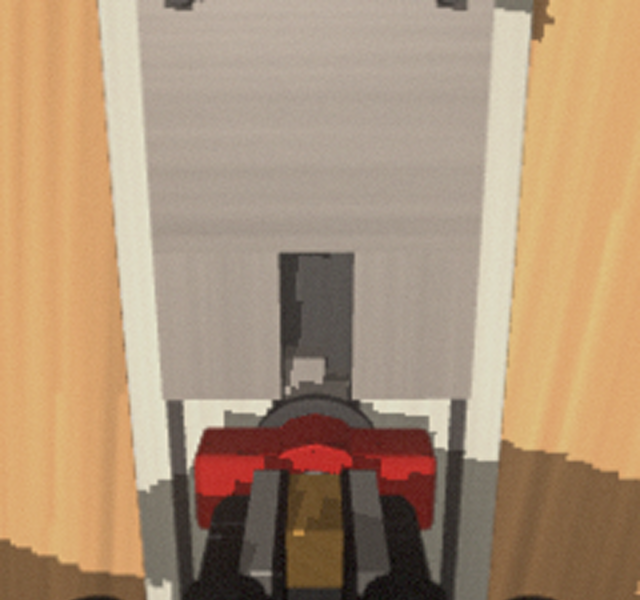

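The picture shows the head down in the channel, its front end seen at (308,370) inside the notch (x 280–353). The washer is above the foot and the bolt axis (x≈315) lines up with the notch middle (317). I'll slide it home.

Call:
move_arm(
  targets=[0,0,0,0,0,-5,5,0,0,0,0,0,-12,5,0,0,0,0,0,-20,5,0,0,0,0,0,-28,5,0,0,0,0,0,-34,5,0,0,0,0,0,-38,5,0,0,0,0,0,-39,5,0,0,0,0,0,-39,5],
)

```text
time: 11.15
ee_pos: [0.6028, -0.0618, 0.0217]
eef_rot: [1.126, 1.26, -1.128]
ft_force: [-0.8, 0.5, -1.2]
width: 0.0101
```

Call:
move_arm(
  targets=[1,0,0,0,0,0,5,2.2,0,0,0,0,0,5,3.4,0,0,0,0,0,5,4.6,0,0,0,0,0,5,5.8,0,0,0,0,0,5,7,0,0,0,0,0,5,8.2,0,0,0,0,0,5,9.4,0,0,0,0,0,5,10.5,0,0,0,0,0,5,11.25,0,0,0,0,0,5,11.25,0,0,0,0,0,5],
)

```text
time: 12.52
ee_pos: [0.6028, -0.0618, 0.0217]
eef_rot: [2.162, 0.12, -2.164]
ft_force: [-1.2, -0.4, -0.2]
width: 0.0098
```

```bash
python3 - <<'E'
from h import *
s=r.state();M=R.from_rotvec(s['eef_rot']).as_matrix();print(s['ee_pos'],s['joints'].round(2),s['ft_force'].round(2),s['ft_torque'].round(3),np.degrees(np.arctan2(M[1,1],M[0,1])))
E
```

```text
[ 0.6028372  -0.06176806  0.02166248] [-0.03  0.99  0.18  1.53 -0.24  0.65 -1.2 ] [-1.24 -0.42 -0.22] [0.102 0.059 0.027] -83.58864199176894
```

Call:
move_arm(
  targets=[0,0,0,0,0,0,60,0,0,0,0,0,0,60,0,0,0,0,0,0,60,0,0,0,-15,0,0,60,0,0,0,-35,0,0,60,-1.2,0,0,-40,0,0,60,-2.4,0,0,-40,0,0,60,-3.6,0,0,-40,0,0,60,-4.8,0,0,-40,0,0,60,-6,0,0,-40,0,0,60,-7.2,0,0,-40,0,0,60,-8.4,0,0,-40,0,0,60,-9.6,0,0,-40,0,0,60,-10.8,0,0,-40,0,0,60,-11.25,0,0,-40,0,0,60,-11.25,0,0,-40,0,0,60],
)

```text
time: 14.52
ee_pos: [0.6031, -0.0622, 0.0625]
eef_rot: [1.126, 1.259, -1.128]
ft_force: [-0.6, 0.1, 0.7]
width: 0.0599
```

```bash
python3 - <<'E'
from h import *
s=r.state();M=R.from_rotvec(s['eef_rot']).as_matrix();print(s['ee_pos'],s['joints'].round(2),np.degrees(np.arctan2(M[1,1],M[0,1])))
g,K,D,T=shot('wrist');np.savez('w5.npz',g=g,K=K,D=D,T=T)
cv2.imwrite('pics/12.png',cv2.resize(g[120:300,140:380],(800,600),interpolation=cv2.INTER_CUBIC))
E
```

```text
[ 0.60306401 -0.0621542   0.06248403] [ 0.16  0.92 -0.24  1.5   0.28  0.75 -0.08] 6.372583291466939
```

View pics/12.png

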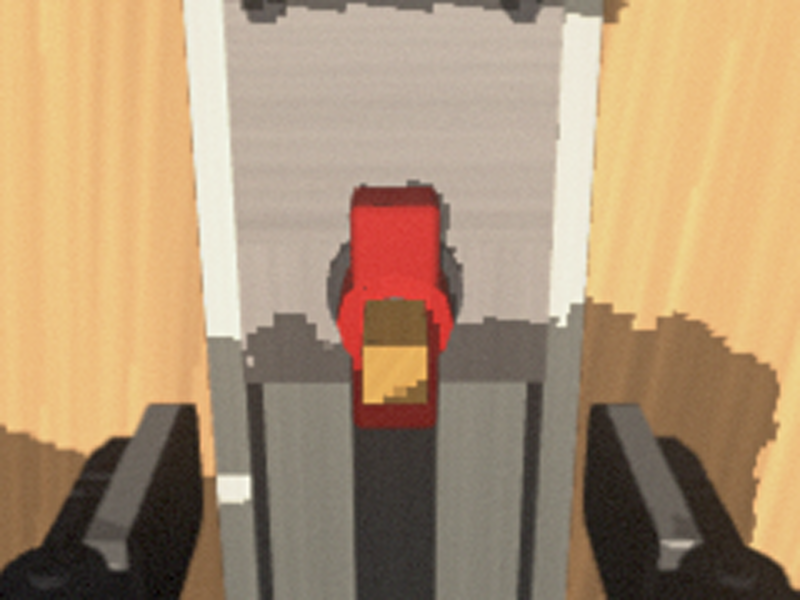

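```bash
python3 - <<'E'
from h import *
f=np.load('w5.npz');g,K,D,T=[f[k] for k in ('g','K','D','T')]
s=r.state();M=R.from_rotvec(s['eef_rot']).as_matrix()
c=lambda x,y:[140+x*.3,120+y*.3]
P=plane([c(395,375)],.080,K,D,T);Q=plane([c(395,205),c(395,427)],.057,K,D,T)
N=plane([c(395,318)],.057,K,D,T)
print(((np.vstack([P,Q])-s['ee_pos'])@M*1e3).round(1),P)
E
```

```text
[[-17.6  -1.    1.2]
 [  5.3  -0.9 -24.1]
 [  5.4  -0.9  25.3]] [[ 0.60222448 -0.06336201  0.08      ]]
```

Call:
move_arm(
  grip_force=100,
  targets=[0,0,0,15,-1,1,60,0,0,0,32,-1,1,60,0,0,0,47,-1,1,60,0,0,0,54,-1,1,60,0,0,0,54,-1,1,60,0,0,0,54,-1,1,8,0,0,0,54,-1,1,8,0,0,0,54,-1,1,8,0,0,0,54,-1,1,8,0,0,0,54,-1,1,8],
)

```text
time: 15.82
ee_pos: [0.6027, -0.0632, 0.009]
eef_rot: [1.127, 1.257, -1.128]
ft_force: [0.8, 0.1, 5.7]
width: 0.0145
```

```bash
python3 - <<'E'
from h import *
s=r.state();print(s['ee_pos'],s['joints'].round(2),s['ft_force'].round(2),s['ft_torque'].round(3),s['width'])
E
```

```text
[ 0.60271366 -0.06318673  0.00897936] [ 0.15  1.   -0.22  1.53  0.31  0.64 -0.1 ] [0.81 0.08 5.69] [-0.008 -0.066 -0.01 ] 0.014512238839140735
```

Call:
move_arm(
  targets=[1,0,0,0.4,0,0,8,2.2,0,0,0.9,0,0,8,3.4,0,0,1.3,0,0,8,4.6,0,0,1.8,0,0,8,5.8,0,0,2.3,0,0,8,7,0,0,2.8,0,0,8,7,0,0,2.8,0,0,8],
)

```text
time: 16.7
ee_pos: [0.6027, -0.0631, 0.0066]
eef_rot: [1.814, 0.662, -1.813]
ft_force: [-1.6, 0.3, 4.9]
width: 0.0149
```

```bash
cat > st.py <<'E'
from h import *
s=r.state();M=R.from_rotvec(s['eef_rot']).as_matrix();print(s['ee_pos'].round(4),'j7',s['joints'][6].round(2),s['ft_force'].round(2),s['ft_torque'].round(3),s['width'].round(4),np.degrees(np.arctan2(M[1,1],M[0,1])).round(1))
E
python3 st.py
```

```text
Traceback (most recent call last):
  File "st.py", line 2, in <module>
    s=r.state();M=R.from_rotvec(s['eef_rot']).as_matrix();print(s['ee_pos'].round(4),'j7',s['joints'][6].round(2),s['ft_force'].round(2),s['ft_torque'].round(3),s['width'].round(4),np.degrees(np.arctan2(M[1,1],M[0,1])).round(1))
                                                                                                                                                                 ^^^^^^^^^^^^^^^^
AttributeError: 'float' object has no attribute 'round'
```

Continue turning, descending a little more.

Call:
move_arm(
  targets=[1,0,0,0.4,0,0,8,2,0,0,0.8,0,0,8,3,0,0,1,0,0,8,4,0,0,1,0,0,8,4,0,0,1,0,0,8],
)

```text
time: 17.32
ee_pos: [0.6028, -0.0627, 0.0057]
eef_rot: [2.147, 0.154, -2.144]
ft_force: [-0.2, 1.9, 2.1]
width: 0.0146
```

```bash
sed -i "s/s\['width'\].round(4)/round(s['width'],4)/" st.py; python3 st.py
```

```text
[ 0.6028 -0.0627  0.0057] j7 -1.16 [-0.25  1.92  2.09] [0.394 0.126 0.047] 0.0146 -81.7
```

Call:
move_arm(
  targets=[1,0,0,0,0,0,8,2,0,0,0,0,0,8,3,0,0,0,0,0,8,3,0,0,0,0,0,8],
)

```text
time: 17.82
ee_pos: [0.6029, -0.0625, 0.0057]
eef_rot: [-2.079, 0.284, 2.076]
ft_force: [0.6, 1.3, 1.3]
width: 0.0145
```

```bash
python3 st.py
```

```text
[ 0.6029 -0.0625  0.0057] j7 -1.44 [0.57 1.31 1.34] [ 0.362 -0.212  0.066] 0.0145 -105.5
```

Call:
move_arm(
  targets=[1,0,0,0,0,0,8,2,0,0,0,0,0,8,3,0,0,0,0,0,8,3,0,0,0,0,0,8],
)

```text
time: 18.32
ee_pos: [0.6031, -0.0624, 0.0056]
eef_rot: [-1.829, 0.651, 1.824]
ft_force: [2.6, 0.3, -5.2]
width: 0.0146
```

```bash
python3 st.py
```

```text
[ 0.6031 -0.0624  0.0056] j7 -1.73 [ 2.61  0.3  -5.21] [ 0.229 -0.849  0.124] 0.0146 -129.2
```

Call:
move_arm(
  targets=[1,0,0,0.4,0,0,8,2,0,0,0.4,0,0,8,2,0,0,0.4,0,0,8],
)

```text
time: 18.7
ee_pos: [0.6033, -0.0624, 0.0053]
eef_rot: [-1.648, 0.854, 1.643]
ft_force: [2.7, 0.2, 1.7]
width: 0.0144
```

```bash
python3 st.py
```

```text
[ 0.6033 -0.0624  0.0053] j7 -1.93 [2.67 0.25 1.68] [ 0.378 -0.563  0.217] 0.0144 -144.8
```

Call:
move_arm(
  targets=[1,0,0,0,0,0,8,2,0,0,0,0,0,8,2,0,0,0,0,0,8],
)

```text
time: 19.08
ee_pos: [0.6034, -0.0625, 0.0052]
eef_rot: [-1.459, 1.029, 1.454]
ft_force: [4.9, -1.1, -5.7]
width: 0.0144
```

```bash
python3 st.py
```

```text
[ 0.6034 -0.0625  0.0052] j7 -2.14 [ 4.85 -1.12 -5.68] [ 0.169 -1.332  0.381] 0.0144 -160.4
```

Call:
move_arm(
  targets=[0.5,0,0,0,0,0,8,1,0,0,0,0,0,8,1,0,0,0,0,0,8],
)

```text
time: 19.45
ee_pos: [0.6035, -0.0625, 0.0051]
eef_rot: [-1.364, 1.104, 1.359]
ft_force: [4.3, -0.5, -5.6]
width: 0.0144
```

```bash
python3 st.py
```

```text
[ 0.6035 -0.0625  0.0051] j7 -2.24 [ 4.34 -0.5  -5.63] [ 0.122 -1.307  0.512] 0.0144 -168.0
```

Firm at 0.5 N m. I'll release and rise.

Call:
move_arm(
  targets=[0,0,0,0,0,0,70,0,0,0,0,0,0,70,0,0,0,0,0,0,70,0,0,0,0,0,0,70,0,0,0,-15,0,0,70,0,0,0,-40,0,0,70,0,0,0,-80,0,0,70,0,0,0,-120,0,0,70,0,0,0,-120,0,0,70],
)

```text
time: 20.58
ee_pos: [0.6044, -0.0626, 0.1287]
eef_rot: [-1.367, 1.101, 1.355]
ft_force: [-0.5, 0.7, -1.9]
width: 0.0701
```

```bash
python3 st.py; python3 - <<'E'
from h import *
g,K,D,T=shot('wrist');np.savez('w6.npz',g=g,K=K,D=D,T=T)
s=r.state()
p=proj([[.6025,-.062,.06]],K,D,T)[0].astype(int);print(p)
x0,y0=max(p[0]-80,0),max(p[1]-60,0);print(x0,y0)
cv2.imwrite('pics/13.png',cv2.resize(g[y0:y0+120,x0:x0+160],(800,600),interpolation=cv2.INTER_CUBIC))
E
```

```text
[ 0.6044 -0.0626  0.1287] j7 -2.34 [-0.5   0.68 -1.88] [-0.029 -0.02   0.021] 0.0701 -168.0
[258 187]
178 127
```

View pics/13.png

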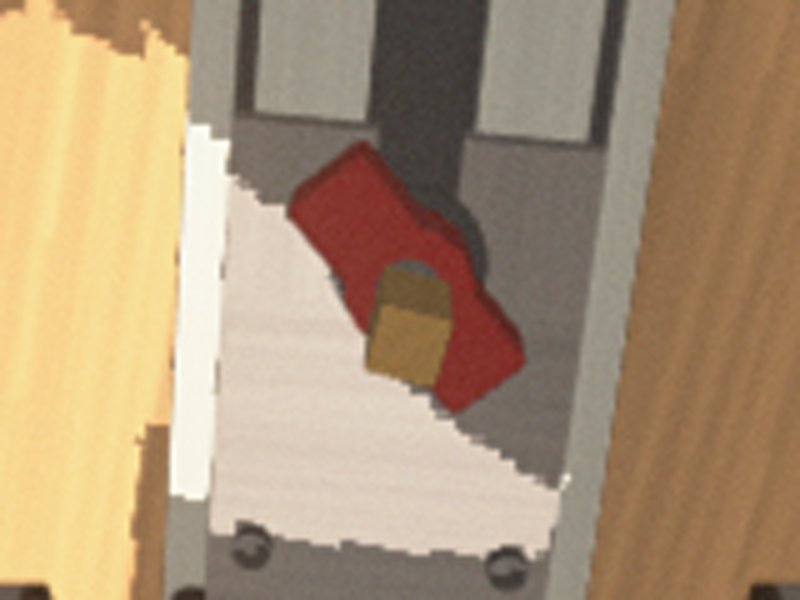

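The bar stands about 38° behind the last gripper angle, so the nut backed off on release or slipped. I'll regrip it and measure the torque to see whether the clamp still holds.

```bash
cat > bar.py <<'E'
from h import *
g,K,D,T=shot('wrist');s=r.state();M=R.from_rotvec(s['eef_rot']).as_matrix()
hsv=cv2.cvtColor(g,cv2.COLOR_BGR2HSV)
m=(((hsv[...,0]<8)|(hsv[...,0]>172))&(hsv[...,1]>150)&(hsv[...,2]>60)).astype(np.uint8)
p=proj([[.6025,-.062,.055]],K,D,T)[0]
n,l,st,ce=cv2.connectedComponentsWithStats(m)
i=min((i for i in range(1,n) if st[i,4]>80),key=lambda i:np.linalg.norm(ce[i]-p))
q=cv2.minAreaRect(np.argwhere(l==i)[:,::-1].astype(np.float32))
B=plane(cv2.boxPoints(q),.055,K,D,T);e=[B[1]-B[0],B[2]-B[1]];e=max(e,key=np.linalg.norm)
a=np.degrees(np.arctan2(e[1],e[0]))%180;ty=np.degrees(np.arctan2(M[1,1],M[0,1]))
print('bar world angle',round(a,1),'tool y',round(ty,1),'turn so that tool y is across the bar, ccw deg:',round((a+90-ty+90)%180-90,1),'ctr tool mm',((B.mean(0)-s['ee_pos'])@M*1e3).round(1), q[1],p)
E
python3 bar.py; python3 - <<'E'
from h import *
f=np.load('w6.npz');g,K,D,T=[f[k] for k in ('g','K','D','T')]
s=r.state();M=R.from_rotvec(s['eef_rot']).as_matrix()
c=lambda x,y:[178+x*.2,127+y*.2]
P=plane([c(408,345)],.0825,K,D,T);print(P,((P-s['ee_pos'])@M*1e3).round(1))
Q=plane([c(367,370),c(433,387),c(380,305),c(450,318)],.0825,K,D,T);print([np.degrees(np.arctan2(*(Q[j]-Q[i])[[1,0]])).round(1) for i,j in((0,1),(2,3),(0,2),(1,3))])
E
```

```text
bar world angle 146.2 tool y -168.0 turn so that tool y is across the bar, ccw deg: 44.2 ctr tool mm [70.7  2.3 -2.5] (55.154327392578125, 26.16295051574707) [257.4260879  185.90061726]
[[ 0.6014319 -0.0626539  0.0825   ]] [[43.2  2.  -0.1]]
[np.float64(176.6), np.float64(-179.1), np.float64(-89.0), np.float64(-90.6)]
```

Call:
move_arm(
  targets=[-1.3,0,0,20,2,0,70,-2.6,0,0,45,2,0,70,-3.9,0,0,60,2,0,70,-5.2,0,0,70,2,0,70,-5.2,0,0,70,2,0,70],
)

```text
time: 21.3
ee_pos: [0.6008, -0.0627, 0.0548]
eef_rot: [-1.858, 0.614, 1.855]
ft_force: [-0.6, -0.6, 0.3]
width: 0.07
```

```bash
python3 bar.py
```

```text
bar world angle 140.2 tool y -126.7 turn so that tool y is across the bar, ccw deg: -3.1 ctr tool mm [  0.4   0.2 -12.1] (35.05101013183594, 50.347389221191406) [253.4916896  216.38818339]
```

Call:
move_arm(
  targets=[0.4,0,0,15,0,0,70,0.4,0,0,32,0,0,70,0.4,0,0,43,0,0,70,0.4,0,0,49,0,0,70,0.4,0,0,49,0,0,8,0.4,0,0,49,0,0,8,0.4,0,0,49,0,0,8,0.4,0,0,49,0,0,8,0.4,0,0,49,0,0,8,0.4,0,0,49,0,0,8],
)

```text
time: 22.6
ee_pos: [0.602, -0.0623, 0.0072]
eef_rot: [-1.822, 0.659, 1.815]
ft_force: [0.8, 3.3, 9.0]
width: 0.0145
```

```bash
python3 st.py
```

```text
[ 0.602  -0.0623  0.0072] j7 -1.73 [0.84 3.3  9.04] [ 0.796 -0.144  0.076] 0.0145 -129.9
```

Call:
move_arm(
  targets=[0.5,0,0,0,0,0,8,1,0,0,0,0,0,8,1,0,0,0,0,0,8],
)

```text
time: 22.98
ee_pos: [0.6022, -0.0621, 0.0074]
eef_rot: [-1.731, 0.765, 1.724]
ft_force: [0.6, 0.2, -2.0]
width: 0.0144
```

```bash
python3 st.py
```

```text
[ 0.6022 -0.0621  0.0074] j7 -1.83 [ 0.63  0.22 -1.98] [ 0.17  -0.199  0.272] 0.0144 -137.8
```

Call:
move_arm(
  targets=[0.6,0,0,0,0,0,8,1,0,0,0,0,0,8,1,0,0,0,0,0,8,0.5,0,0,0,0,0,8,0.5,0,0,0,0,0,8],
)

```text
time: 23.6
ee_pos: [0.6023, -0.062, 0.0074]
eef_rot: [-1.686, 0.814, 1.678]
ft_force: [2.8, 0.6, -6.2]
width: 0.0145
```

```bash
python3 st.py
```

```text
[ 0.6023 -0.062   0.0074] j7 -1.88 [ 2.75  0.59 -6.16] [ 0.169 -0.521  0.269] 0.0145 -141.7
```

Call:
move_arm(
  targets=[-0.5,0,0,0,0,0,8,-0.5,0,0,0,0,0,8],
)

```text
time: 23.85
ee_pos: [0.6022, -0.0621, 0.0074]
eef_rot: [-1.732, 0.764, 1.724]
ft_force: [2.2, 0.7, -4.5]
width: 0.0142
```

```bash
python3 st.py
```

```text
[ 0.6022 -0.0621  0.0074] j7 -1.83 [ 2.2   0.73 -4.46] [ 0.044 -0.3    0.149] 0.0142 -137.8
```

Call:
move_arm(
  targets=[-0.6,0,0,0,0,0,8,-0.6,0,0,0,0,0,8],
)

```text
time: 24.1
ee_pos: [0.6021, -0.0621, 0.0074]
eef_rot: [-1.785, 0.702, 1.778]
ft_force: [1.2, -0.6, -4.0]
width: 0.0141
```

```bash
python3 st.py
```

```text
[ 0.6021 -0.0621  0.0074] j7 -1.77 [ 1.2  -0.55 -3.95] [-0.044 -0.124  0.124] 0.0141 -133.1
```

Call:
move_arm(
  targets=[0,0,0,0,0,0,16,0,0,0,0,0,0,24,0,0,0,0,0,0,60,0,0,0,0,0,0,60,0,0,0,0,0,0,60,0,0,0,-10,0,0,60,0,0,0,-30,0,0,60,0,0,0,-50,0,0,60,0,0,0,-50,0,0,60],
)

```text
time: 25.22
ee_pos: [0.6027, -0.0622, 0.0591]
eef_rot: [-1.788, 0.702, 1.776]
ft_force: [-1.1, -1.2, 0.2]
width: 0.0598
```

```bash
python3 bar.py
```

```text
bar world angle 133.8 tool y -133.1 turn so that tool y is across the bar, ccw deg: -3.1 ctr tool mm [  3.1   1.7 -12.3] (34.0133171081543, 48.81006622314453) [255.80899679 215.67495312]
```

```bash
python3 - <<'E'
from h import *
g,K,D,T=shot('top');o=cv2.imread('pics/t.png')
for n,(x,y) in dict(levelling_foot=(487,328),wrench=(567,250),bracket=(217,320)).items():
    x,y=int(x*.64),int(y*.64);w=22
    print(n,cv2.minMaxLoc(cv2.matchTemplate(cv2.cvtColor(g[y-w-10:y+w+10,x-w-10:x+w+10],6),cv2.cvtColor(o[y-w:y+w,x-w:x+w],6),cv2.TM_CCOEFF_NORMED))[1::2],'(10,10)=unmoved')
print(r.state()['ft_force'].round(1)); print(r.sign_off())
E
```

```text
levelling_foot (0.9992691874504089, (10, 10)) (10,10)=unmoved
wrench (0.9975717067718506, (10, 10)) (10,10)=unmoved
bracket (0.9984560012817383, (10, 10)) (10,10)=unmoved
[-0.5  0.3 -1.2]
the job is handed in; nothing more can be done
None
```

The T-bolt is in the notch, turned square across the slot and clamped by the wing nut. The gripper is open and clear above it, and I handed the job in at about 25 s.

**What I did:** I gripped the mat bolt by its brass end and lowered it lengthwise into the slot. I slid it about 75 mm into the notch, turned it 90° clockwise, then tightened the wing nut.

**What the last checks showed:**
- **Position:** In the camera the bolt's axis was within about 2–3 mm of the notch point. The head is square to about 8° past square.
- **Bystanders:** The levelling foot, wrench and bracket matched their starting place in the top view exactly.
- **Clamp force:** I could not measure the washer's force directly. The evidence is the torque, which rose to about 0.27 N m within 8° of turning when I regripped the nut.

**What went wrong or disagreed:**
- **First grasp:** It closed on air because the fingertips sat roughly 40 mm short of the stated tool point. Two views confirmed this, and I regripped lower.
- **First tightening:** I took it to 0.5 N m, but the nut stood about 40° behind the gripper angle after release. It either backed off or slipped, and I don't know which. I regripped, tightened, eased off part of the torque and released. This time it stayed put, about 6° tighter than before.

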